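# Eject cast drifts and click them onto the tool rail

### The job

Throw the ejector lever all the way over so that the cast urethane drifts rise in the mould, then lift each drift out and press it fully home in the spring clips of its own size on the tool rail, so that they run in size order, thinnest to thickest. Leave the ejector lever right back where it started so the mould is ready for the next pour, and leave the other things on the bench alone.

Things in the scene. Friction and masses are not known exactly. Their poses are not given: they have to be found in the camera images.
- drift18_mid (a point): centre of the 18 mm drift: a hard amber urethane casting, a straight square bar 18 x 18 mm in section (long edges rounded to 5 mm radius), 90 mm long, with a round nose 12 mm in diameter and 15 mm long on its +x end; x runs along the bar, origin at the middle of the square bar, half-way up. 35 g. May be absent (None from the start)
- drift22_mid (a point): centre of the 22 mm drift: a hard amber urethane casting, a straight square bar 22 x 22 mm in section (long edges rounded to 5 mm radius), 105 mm long, with a round nose 15 mm in diameter and 15 mm long on its +x end; x runs along the bar, origin at the middle of the square bar, half-way up. 61 g. May be absent (None from the start)
- drift26_mid (a point): centre of the 26 mm drift: a hard amber urethane casting, a straight square bar 26 x 26 mm in section (long edges rounded to 5 mm radius), 120 mm long, with a round nose 17 mm in diameter and 15 mm long on its +x end; x runs along the bar, origin at the middle of the square bar, half-way up. 97 g. May be absent (None from the start)
- drift30_mid (a point): centre of the 30 mm drift: a hard amber urethane casting, a straight square bar 30 x 30 mm in section (long edges rounded to 5 mm radius), 135 mm long, with a round nose 20 mm in diameter and 15 mm long on its +x end; x runs along the bar, origin at the middle of the square bar, half-way up. 146 g. May be absent (None from the start)
- drift34_mid (a point): centre of the 34 mm drift: a hard amber urethane casting, a straight square bar 34 x 34 mm in section (long edges rounded to 5 mm radius), 150 mm long, with a round nose 22 mm in diameter and 15 mm long on its +x end; x runs along the bar, origin at the middle of the square bar, half-way up. 208 g. May be absent (None from the start)
- clip18 (a point): the place of the 18 mm drift on the rail: where the middle of its bar lies when clicked fully home, its length along this frame's x (either end may lead). Clip -112 mm along the rail's y. Two pairs of sprung steel jaws, 32 mm before and behind the point, a yellow patch between each pair, with rounded lips 2 mm in over each side; a drift pressed straight down with 5 to 20 N spreads them and they snap over its top edges (lips end 4 mm above its top)
- clip22 (a point): the place of the 22 mm drift on the rail: where the middle of its bar lies when clicked fully home, its length along this frame's x (either end may lead). Clip -64 mm along the rail's y. Two pairs of sprung steel jaws, 32 mm before and behind the point, a yellow patch between each pair, with rounded lips 2 mm in over each side; a drift pressed straight down with 5 to 20 N spreads them and they snap over its top edges (lips end 4 mm above its top)
- clip26 (a point): the place of the 26 mm drift on the rail: where the middle of its bar lies when clicked fully home, its length along this frame's x (either end may lead). Clip -12 mm along the rail's y. Two pairs of sprung steel jaws, 32 mm before and behind the point, a yellow patch between each pair, with rounded lips 2 mm in over each side; a drift pressed straight down with 5 to 20 N spreads them and they snap over its top edges (lips end 4 mm above its top)
- clip30 (a point): the place of the 30 mm drift on the rail: where the middle of its bar lies when clicked fully home, its length along this frame's x (either end may lead). Clip +44 mm along the rail's y. Two pairs of sprung steel jaws, 32 mm before and behind the point, a yellow patch between each pair, with rounded lips 2 mm in over each side; a drift pressed straight down with 5 to 20 N spreads them and they snap over its top edges (lips end 4 mm above its top)
- clip34 (a point): the place of the 34 mm drift on the rail: where the middle of its bar lies when clicked fully home, its length along this frame's x (either end may lead). Clip +104 mm along the rail's y. Two pairs of sprung steel jaws, 32 mm before and behind the point, a yellow patch between each pair, with rounded lips 2 mm in over each side; a drift pressed straight down with 5 to 20 N spreads them and they snap over its top edges (lips end 4 mm above its top)
- rail: the tool rail, fixed: blue base plate 120 x 290 x 6 mm with two grey bars along y (18 mm wide, 32 mm either side of the middle, tops 34 mm above the bench) carrying the clips, thinnest at the -y end, thickest at +y, 28 mm free between neighbouring drifts. A drift lies across both bars. The middle 40 mm between the bars is free for fingers, down to the base plate. Origin under its middle
- mould: the lower half of the mould, fixed: an aluminium block 200 (x) x 274 (y) mm, top face 55 mm above the bench, cavities along x, 28 mm apart. Origin under its middle; bar middles at x = 0, y = -108 (26 mm drift), -50 (34 mm drift), +4 (18 mm drift), +56 (30 mm drift), +110 (22 mm drift). Drift tops stand 4 mm proud of the top face, 20 mm with the ejectors up
- ejector_lever (a joint): ejector lever at the mould's +x side, rad: 0 = ejector bars down (lever leans 0.6 rad to the mould's -y), 1.2 = bars fully up by 16 mm (leans 0.6 rad to +y); it stays where it is left and takes about 3 N at the knob
- lever_knob (a point): centre of the lever's red ball knob, 30 mm in diameter, on a 12 mm rod; 95 mm from the pivot
- lever_pivot (a point): pivot of the lever: it swings about the x axis of this frame (parallel to the mould's x), in the y-z plane, 40 mm above the bench
- bottle: cream plastic bottle, 60 mm across, 150 mm tall, upright, in the way only; to be left alone
- tin: small tin 66 mm across, 85 mm tall, standing behind the rail (its +x side); to be left alone
- brush: brush 170 mm long lying in front of the mould (its -x side); to be left alone
- wrench: spanner 190 mm long lying in front of the rail (its -x side); to be left alone
- hammer: hammer 280 mm long lying at the bench's right side; to be left alone
- discs: two grinding discs, 114 mm across, stacked flat, left side of the bench; to be left alone
- offcut: steel offcut 110 x 50 x 40 mm at the back; to be left alone
Not all that is in view belongs to the job. Leave any turquoise look-alike of the part that bears drift30_mid alone. Leave any brown look-alike of the part that bears drift34_mid alone.

How it is judged:
On the way:
1. the ejector lever is thrown all the way over, raising the drifts (value of joint ejector_lever above 1.05 rad), for 0.2 s.
At the end, for the whole second after the job is handed in: every drift present lies clicked home in the clip of its own size (within 15 mm along its length, 4 mm sideways, 4 mm in height, 0.1 rad), at rest, and the ejector lever is back within 0.15 rad of its start (x of drift18_mid in the frame of clip18 between -0.015 and 0.015 m and y of drift18_mid in the frame of clip18 between -0.004 and 0.004 m and z of drift18_mid in the frame of clip18 between -0.004 and 0.004 m and angle between the x axis of drift18_mid and the x axis of clip18, either way round below 0.1 rad and x of drift22_mid in the frame of clip22 between -0.015 and 0.015 m and y of drift22_mid in the frame of clip22 between -0.004 and 0.004 m and z of drift22_mid in the frame of clip22 between -0.004 and 0.004 m and angle between the x axis of drift22_mid and the x axis of clip22, either way round below 0.1 rad and x of drift26_mid in the frame of clip26 between -0.015 and 0.015 m and y of drift26_mid in the frame of clip26 between -0.004 and 0.004 m and z of drift26_mid in the frame of clip26 between -0.004 and 0.004 m and angle between the x axis of drift26_mid and the x axis of clip26, either way round below 0.1 rad and x of drift30_mid in the frame of clip30 between -0.015 and 0.015 m and y of drift30_mid in the frame of clip30 between -0.004 and 0.004 m and z of drift30_mid in the frame of clip30 between -0.004 and 0.004 m and angle between the x axis of drift30_mid and the x axis of clip30, either way round below 0.1 rad and x of drift34_mid in the frame of clip34 between -0.015 and 0.015 m and y of drift34_mid in the frame of clip34 between -0.004 and 0.004 m and z of drift34_mid in the frame of clip34 between -0.004 and 0.004 m and angle between the x axis of drift34_mid and the x axis of clip34, either way round below 0.1 rad and linear speed of each of drift18, drift22, drift26, drift30, drift34 below 0.02 m/s and value of joint ejector_lever below 0.15 rad); the robot touches nothing.
It fails at once if one of the other things on the bench is moved more than 40 mm (distance of any of bottle, tin, brush, wrench, hammer, discs, offcut from where it was at the start of the episode above 0.04 m).
Of drift18, drift22, drift26, drift30, drift34 only 3 to 5 are there at a start; the rules pass over those that are not, and their reading is None.
At some moment in a run one of drift18, drift22, drift26, drift30, drift34 may be knocked a few centimetres aside while the robot is not near it.
Once in a run the grip may slacken for a moment while it holds something.
It also fails if it takes over 210 s, if anything falls off the work surface, if the arm or the gripper's body presses on something with over 40 N, if the wrist force passes 120 N, or if a joint passes its speed limit or range.

### The arm

A 7-joint arm with a two-finger parallel gripper is mounted at the origin on the work surface. World frame = base frame: x ahead of the robot, y to its left, z up, the work surface at z = 0. Lengths are in m, angles in rad, forces in N, time in s.
With the tool pointing down it reaches from about 0.4 to 0.85 m from the base axis. Payload 10.4 kg.
Tool frame: the origin (TCP) lies on the centre line of the jaws, within the pads' length; the fingertips stand r.tip_reach ahead of it and the grasp point (between the pads) lies 5 mm behind it (r.tip_reach is the distance from the TCP to the fingertips, in m); z points along the fingers, y is the line along which they close (so a half turn about z gives the same grasp; the last joint's range is limited). The gripper opens to 85 mm and grips with 20 to 120 N. Pads are 22 mm wide; open, the fingers measure 114 mm over their backs; the gripper's body (76 mm by 85 mm) begins 54 mm behind the grasp point. The pads swing forward as they close: fully open they stand 13 mm farther back than shut.
Start: joints at [1.178, 0.332, -0.065, 1.46, 0.022, 1.35, -0.088], TCP at [0.226, -0.583, 0.245] pointing down, gripper open.
Joint ranges: [-2.6, 2.6], [-0.5, 2.12], [-1.47, 1.34], [0.16, 2.42], [-1.27, 4.41], [0.06, 2.06], [-2.6, 2.6]. Speed limits (rad/s): [2.22, 2.22, 2.79, 2.79, 3.14, 3.14, 3.14].

### API

Orientations are given as a unit quaternion [x, y, z, w].
In Python, from rig import r gives the robot as it stands. The module is installed in compiled form; this text tells all that it offers.
- The arm moves only by the tool move_arm, never from a script. Its argument "plan" is a list that holds one entry, the list of rows, each a list of 4 numbers: the shift along the world's x, y, z each as a share of 0.05 m, from -1 to 1, then the turn about the world's z as a share of 8 degrees, from -1 to 1. A call has 1 to 8 rows; each row shifts and turns the commanded pose from where the row before left it; what a row does not reach is not made up. A row lasts 1/8 s, in which the tool goes at most 62.5 mm and 10.7 degrees, less where a joint would pass 70% of its speed; a pose out of reach is approached as far as the arm can. A call with a number of a shift or a turn outside -1 to 1 is refused whole. A call with a gripper value outside its range is refused whole. "fingers" is the opening in per cent of the stroke, from 0 (shut) to 100 (fully open), set as the call begins (left out, the last holds). The fingers move at their own pace and stop on an object; "grip_force" is the grip in N (left out, the last holds). Time passes only in rows, so rows that do not move let the fingers close. It gives the time, the measured TCP pose, the force, the opening and the grip force at its end, in the units of the state.
- r.get_state(): the state, without advancing time (a new reading comes with each control period).
- r.get_image(name): name is "scene" or "top" or "wrist"; returns the picture (384x512x3 uint8, red, green, blue); there is no depth.
- r.calibration(name): a dict with "camera_matrix" (3x3 intrinsics, pixels), "R" (3x3) and "t" (3): a world point X has camera coordinates R X + t. Camera axes: x right, y down, z forward; pixel columns grow to the right and rows downward; lengths in m; the calibration is good to about 2 mm. A picture is of the moment at which its call begins: read the wrist's pose just before it. calibration takes no time and is no camera call; for the wrist camera it gives the pose at the moment of the call.
- r.sign_off(): hands the job in; it is judged then, once.
The state is a dict: "time": time; "joint_pos": joint angles; "qd": joint speeds; "joint_torque": joint torques, N m; "tcp_pos": TCP position; "orientation": TCP orientation; "contact_force": force on the tool from outside, world axes, zero at the start; "torque": the same for the moment, N m; "width": finger opening in m; "grasp_force": force on a finger pad.
Only numpy, scipy, OpenCV 4.12 (cv2) and the standard library are available. Lean on these libraries where they do the work, as an engineer would, in place of code of your own. Each camera call takes 0.05 s, during which the arm holds its last target. There are 200 camera calls.

## Working session

There is one attempt and no reset: what is moved stays moved. The work goes in short steps, Python scripts to look and compute and a tool call to move; the robot and the scene stay as the last step left them, time stands still between calls to the robot, and variables do not carry over. Pictures are saved under pics/ and viewed, at most 14 in all, crops included, and the job is handed in when it is done.

Besides the shell and the picture viewer there is one more tool, called after "Call:" as name(argument=value, ...), one argument or row to a line, values as JSON. move_arm: Moves the arm, as the interface text tells. Shift numbers are shares of 0.05 m and turn numbers shares of 8 degrees, none past 1 either way. Its arguments: {"type":"object","properties":{"plan":{"type":"array","items":{"type":"array","items":{"type":"array","items":{"type":"number","minimum":-1,"maximum":1}}}},"fingers":{"type":"number"},"grip_force":{"type":"number"}},"required":["plan"]}

```bash
mkdir -p pics
cat > h.py <<'E'
import numpy as np, cv2
from rig import r
def snap(name,fn):
    c=r.calibration(name); im=r.get_image(name)
    cv2.imwrite('pics/'+fn+'.png',cv2.cvtColor(im,cv2.COLOR_RGB2BGR)); return im,c
def ray(c,uv,z):
    K,R,t=[np.array(c[k],float) for k in('camera_matrix','R','t')]
    d=R.T@np.linalg.solve(K,[uv[0],uv[1],1.]); o=-R.T@t
    return o+d*(z-o[2])/d[2]
def proj(c,X):
    K,R,t=[np.array(c[k],float) for k in('camera_matrix','R','t')]
    p=K@(R@np.array(X)+t); return p[:2]/p[2]
E
python3 - <<'E'
from h import *
for n in('scene','top'):
    im,c=snap(n,n+'0'); print(n,np.round(-np.array(c['R']).T@c['t'],3),np.round(c['R'],2).tolist())
s=r.get_state(); print({k:np.round(v,3).tolist() for k,v in s.items()}, r.tip_reach)
E
```

```text
scene [ 1.014 -0.89   1.134] [[0.85, 0.53, 0.02], [0.38, -0.59, -0.71], [-0.36, 0.61, -0.7]]
top [ 0.393 -0.005  1.193] [[0.02, -1.0, 0.01], [-1.0, -0.02, -0.09], [0.09, -0.01, -1.0]]
{'time': 0.1, 'joint_pos': [1.178, 0.333, -0.065, 1.461, 0.022, 1.35, -0.088], 'qd': [-0.001, -0.003, -0.002, -0.001, 0.001, -0.0, -0.0], 'joint_torque': [0.0, -62.675, 0.049, -39.243, 0.016, 0.007, -0.0], 'tcp_pos': [0.226, -0.582, 0.245], 'orientation': [0.983, 0.184, -0.0, -0.001], 'contact_force': [-0.416, -0.155, 0.008], 'torque': [0.063, -0.028, -0.038], 'grasp_force': 0.0, 'width': 0.085} 0.014
```

View pics/scene0.png

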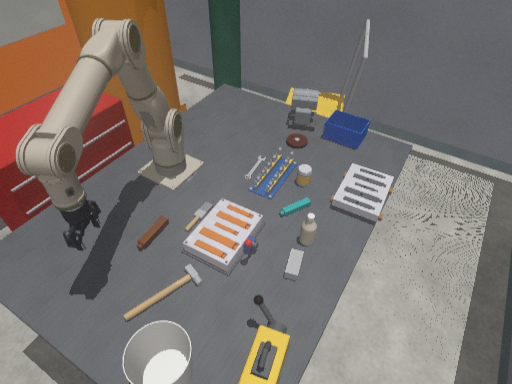

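View pics/top0.png

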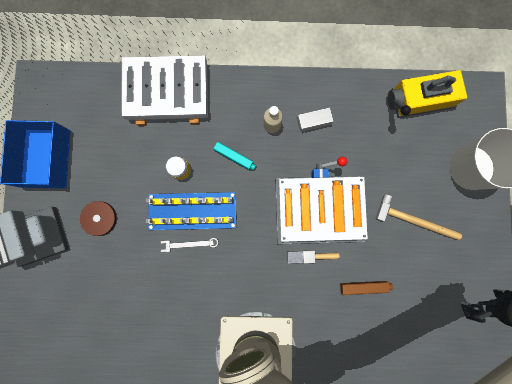

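Both views show all five drifts in the mould (top view around 322,207). The rail is at (191,211), the red knob at (342,161), the turquoise decoy at (234,156) and the brown one at (366,288).

```bash
cat > m.py <<'E'
from h import *
def comps(m,amin):
    n,l,s,ce=cv2.connectedComponentsWithStats(m.astype(np.uint8)*255)
    return [(s[i,4],ce[i],l==i) for i in range(1,n) if s[i,4]>=amin]
def orange(im):
    h=cv2.cvtColor(im,cv2.COLOR_RGB2HSV); return (h[...,0]>5)&(h[...,0]<22)&(h[...,1]>140)&(h[...,2]>150)
def blue(im):
    h=cv2.cvtColor(im,cv2.COLOR_RGB2HSV); return (h[...,0]>100)&(h[...,0]<125)&(h[...,1]>140)&(h[...,2]>70)
def yellow(im):
    h=cv2.cvtColor(im,cv2.COLOR_RGB2HSV); return (h[...,0]>22)&(h[...,0]<35)&(h[...,1]>140)&(h[...,2]>120)
def red(im):
    h=cv2.cvtColor(im,cv2.COLOR_RGB2HSV); return ((h[...,0]<4)|(h[...,0]>175))&(h[...,1]>170)&(h[...,2]>100)
E
python3 - <<'E'
from m import *
im=cv2.cvtColor(cv2.imread('pics/top0.png'),cv2.COLOR_BGR2RGB); c=r.calibration('top')
for nm,f,z,a in(('or',orange,.059,60),('bl',blue,.006,100),('ye',yellow,.034,8),('red',red,.12,20)):
    for A,ce,m in comps(f(im),a):
        if 260<ce[0]<380 and nm in('or','red') or 140<ce[0]<245 and nm in('bl','ye') :
            rc=cv2.minAreaRect(np.argwhere(m)[:,::-1].astype(np.float32))
            bx=np.array([ray(c,p,z)[:2] for p in cv2.boxPoints(rc)])
            print(nm,A,np.round(ce,1),np.round(ray(c,ce,z),3),'rectc',np.round(bx.mean(0),3),'edges',np.round(bx[1]-bx[0],3),np.round(bx[2]-bx[1],3))
E
python3 - <<'E'
import cv2
a=cv2.imread('pics/top0.png')[135:265,130:380]; cv2.imwrite('pics/c0.png',cv2.resize(a,None,fx=3.2,fy=3.2,interpolation=cv2.INTER_CUBIC))
E
```

```text
or 501 [338. 207.] [ 0.471 -0.254  0.059] rectc [ 0.475 -0.254] edges [ 0.002 -0.033] [-0.161 -0.007]
or 393 [304.9 207.6] [ 0.467 -0.149  0.059] rectc [ 0.469 -0.149] edges [ 0.002 -0.029] [-0.147 -0.007]
or 308 [356.  206.2] [ 0.475 -0.312  0.059] rectc [ 0.477 -0.312] edges [ 0.002 -0.025] [-0.132 -0.006]
or 198 [288.1 207.2] [ 0.467 -0.095  0.059] rectc [ 0.468 -0.095] edges [ 0.    -0.019] [-0.115 -0.002]
or 155 [321.2 207.1] [ 0.469 -0.201  0.059] rectc [ 0.473 -0.201] edges [ 0.    -0.016] [-0.102 -0.   ]
or 391 [365.5 288.2] [ 0.219 -0.34   0.059] rectc [ 0.218 -0.343] edges [ 0.01  -0.148] [-0.028 -0.001]
bl 1951 [192.8 211.2] [0.451 0.217 0.006] rectc [0.452 0.219] edges [ 0.012 -0.288] [-0.119 -0.006]
ye 30 [224.2 199.8] [0.488 0.111 0.034] rectc [0.489 0.109] edges [0.016 0.001] [ 0.    -0.019]
ye 50 [156.5 201.6] [0.478 0.33  0.034] rectc [0.478 0.327] edges [0.016 0.001] [ 0.001 -0.036]
ye 46 [175.5 200.8] [0.482 0.269 0.034] rectc [0.483 0.266] edges [0.016 0.001] [ 0.001 -0.029]
ye 42 [192.9 200.7] [0.483 0.212 0.034] rectc [0.484 0.211] edges [0.016 0.001] [ 0.001 -0.029]
ye 29 [209.  200.1] [0.486 0.16  0.034] rectc [0.487 0.159] edges [0.013 0.   ] [ 0.    -0.023]
ye 35 [209.3 219.7] [0.423 0.157 0.034] rectc [0.423 0.155] edges [0.016 0.001] [ 0.001 -0.026]
ye 28 [224.5 219.7] [0.424 0.108 0.034] rectc [0.424 0.107] edges [0.016 0.001] [ 0.    -0.019]
ye 43 [156.3 221.1] [0.415 0.328 0.034] rectc [0.417 0.324] edges [0.016 0.001] [ 0.001 -0.035]
ye 49 [175.5 220.8] [0.417 0.266 0.034] rectc [0.418 0.264] edges [ 0.001 -0.032] [-0.016 -0.001]
ye 34 [192.8 220.1] [0.42  0.21  0.034] rectc [0.421 0.208] edges [0.013 0.001] [ 0.001 -0.029]
red 69 [341.9 161. ] [ 0.608 -0.252  0.12 ] rectc [ 0.608 -0.253] edges [ 0.019 -0.018] [-0.018 -0.018]
```

View pics/c0.png

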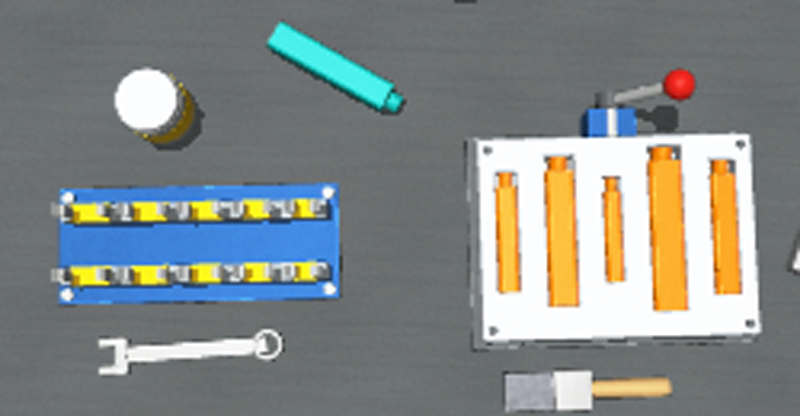

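The measured bar sizes, the 289 mm rail and the clip spacing match the given sizes. Mould and rail are both yawed about 2.5°. Next is the lever.

Call:
move_arm(
  plan=[
    [[0.6,0.55,0,-0.3],[0.6,0.55,0,-0.3],[0.6,0.55,0,-0.3],[0.6,0.55,0,-0.3],[0.6,0.55,0,-0.3],[0.6,0.55,0,-0.3],[0.6,0.55,0,-0.3],[0.6,0.55,0,-0.24]],
  ],
  fingers=70,
)

```text
time: 1.1
tcp_pos: [0.4666, -0.3617, 0.245]
orientation: [1.0, 0.021, -0.0, -0.0]
contact_force: [0.3, 0.6, 0.6]
width: 0.0598
grasp_force: 0.0
```

Call:
move_arm(
  plan=[
    [[0.6,0.55,0,0],[0.6,0.55,0,0],[0.6,0.55,0,0],[0.6,0.55,0,0],[0.44,0,-0.3,0],[0,0,-0.3,0],[0,0,0,0],[0,0,0,0]],
  ],
)

```text
time: 2.1
tcp_pos: [0.6073, -0.2535, 0.2159]
orientation: [1.0, 0.021, 0.0, 0.0]
contact_force: [-0.2, -0.9, 0.7]
width: 0.0595
grasp_force: 0.0
```

Run:
```python
from m import *
s=r.get_state(); print({k:np.round(s[k],3).tolist() for k in('time','tcp_pos','orientation','joint_pos','width')})
im,c=snap('wrist','w1')
for A,ce,m in comps(red(im),50): print(A,ce,ray(c,ce,.118))
for A,ce,m in comps(orange(im),300): print(A,ce,ray(c,ce,.059))
```

```text
{'time': 2.1, 'tcp_pos': [0.607, -0.254, 0.216], 'orientation': [1.0, 0.021, 0.0, 0.0], 'joint_pos': [0.535, 0.436, -0.287, 1.393, 0.124, 1.329, -1.285], 'width': 0.059}
439 [252.9476082  189.46241458] [ 0.61364582 -0.25038396  0.118     ]
2109 [251.99383594 275.75154101] [ 0.4899291 -0.2533013  0.059    ]
395 [157.96962025 249.55189873] [ 0.52009989 -0.14381975  0.059     ]
935 [208.4       284.4684492] [ 0.47583082 -0.20149058  0.059     ]
1072 [300.54664179 282.38432836] [ 0.48319233 -0.31171129  0.059     ]
441 [118.36281179 264.12244898] [ 0.49917893 -0.09637465  0.059     ]
```

View pics/w1.png

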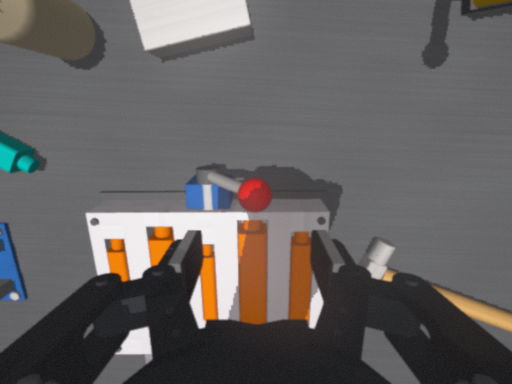

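The wrist view shows the knob at (255,194), between the fingers. I'll lower and sweep it towards +y.

Call:
move_arm(
  plan=[
    [[0.1,0,-0.7,0],[0,0,-0.7,0],[0,0,-0.56,0],[0,0.4,0,0],[0,0.4,0,0],[0,0.4,0,0],[0,0.4,0,0],[0,0.3,0,0]],
  ],
)

```text
time: 3.15
tcp_pos: [0.6138, -0.1572, 0.1202]
orientation: [1.0, 0.022, 0.002, 0.001]
contact_force: [-1.1, -4.1, 2.4]
width: 0.0599
grasp_force: 2.1
```

Call:
move_arm(
  plan=[
    [[0,0.3,0,0],[0,0.2,0,0],[0,0.1,0,0],[0,0,0,0]],
  ],
)

```text
time: 3.65
tcp_pos: [0.6123, -0.1289, 0.1169]
orientation: [1.0, 0.021, -0.001, 0.001]
contact_force: [0.5, -8.4, -4.2]
width: 0.0597
grasp_force: 3.9
```

Run:
```python
from m import *
s=r.get_state(); print({k:np.round(s[k],3).tolist() for k in('time','tcp_pos','contact_force','width')})
im,c=snap('wrist','w2')
for A,ce,m in comps(red(im),50): print(A,ce,ray(c,ce,.118))
```

```text
{'time': 3.65, 'tcp_pos': [0.612, -0.129, 0.117], 'contact_force': [0.488, -8.423, -4.177], 'width': 0.06}
2183 [288.77141548 271.11910215] [ 0.60335862 -0.14627373  0.118     ]
```

The knob is at y≈-0.146, matching the lever fully over. One small extra nudge, then retreat up and move above the first drift (26).

Call:
move_arm(
  plan=[
    [[0,0.1,0,0],[0,0,0,0],[0,-0.3,0,0],[0,0,0.8,0],[0,0,0.8,0],[-0.4,0,0.8,0],[-0.6,0,0,0],[-0.6,0,0,0]],
  ],
)

```text
time: 4.7
tcp_pos: [0.5325, -0.1364, 0.2381]
orientation: [1.0, 0.022, 0.001, -0.0]
contact_force: [-0.5, 0.2, 0.6]
width: 0.0596
grasp_force: 0.0
```

Call:
move_arm(
  plan=[
    [[-0.6,-0.3,0,0],[-0.6,-0.7,0,0],[-0.4,-0.7,0,0],[0,-0.7,0,0],[0,-0.7,0,0],[0,0,0,0],[0,0,0,0]],
  ],
  fingers=70,
)

```text
time: 5.58
tcp_pos: [0.4535, -0.2914, 0.2374]
orientation: [1.0, 0.022, 0.0, -0.001]
contact_force: [-0.3, 1.5, 0.1]
width: 0.0596
grasp_force: 0.0
```

Run:
```python
from m import *
s=r.get_state(); print({k:np.round(s[k],3).tolist() for k in('time','tcp_pos','orientation','contact_force','width')})
im,c=snap('wrist','w3')
for A,ce,m in comps(orange(im),300):
    rc=cv2.minAreaRect(np.argwhere(m)[:,::-1].astype(np.float32)); bx=np.array([ray(c,p,.075)[:2] for p in cv2.boxPoints(rc)])
    print(A,ce.round(),np.round(ray(c,ce,.075),3),np.round(bx.mean(0),3),np.round(bx[1]-bx[0],3),np.round(bx[2]-bx[1],3))
im,c=snap('top','t3')
for A,ce,m in comps(orange(im),100):
    rc=cv2.minAreaRect(np.argwhere(m)[:,::-1].astype(np.float32)); bx=np.array([ray(c,p,.075)[:2] for p in cv2.boxPoints(rc)])
    print('top',A,ce.round(),np.round(bx.mean(0),3),np.round(bx[1]-bx[0],3),np.round(bx[2]-bx[1],3))
for A,ce,m in comps(red(im),20): print('red',A,ce,ray(c,ce,.118))
```

```text
{'time': 5.575, 'tcp_pos': [0.453, -0.291, 0.237], 'orientation': [1.0, 0.022, 0.0, -0.001], 'contact_force': [-0.31, 1.483, 0.1], 'width': 0.06}
3949 [223. 146.] [ 0.487 -0.254  0.075] [ 0.476 -0.255] [ 0.002 -0.031] [-0.161 -0.009]
3438 [125. 153.] [ 0.475 -0.151  0.075] [ 0.471 -0.151] [ 0.005 -0.027] [-0.147 -0.01 ]
1711 [277. 133.] [ 0.504 -0.31   0.075] [ 0.502 -0.311] [ 0.001 -0.023] [-0.085 -0.007]
1919 [ 74. 155.] [ 0.471 -0.097  0.075] [ 0.469 -0.097] [ 0.004 -0.019] [-0.118 -0.008]
1347 [173. 156.] [ 0.475 -0.202  0.075] [ 0.474 -0.202] [ 0.002 -0.015] [-0.103 -0.005]
top 509 [339. 207.] [ 0.475 -0.254] [ 0.002 -0.033] [-0.161 -0.007]
top 394 [306. 207.] [ 0.468 -0.148] [ 0.001 -0.028] [-0.145 -0.001]
top 133 [357. 194.] [ 0.511 -0.31 ] [ 0.002 -0.023] [-0.061 -0.005]
top 139 [288. 206.] [ 0.467 -0.095] [ 0.001 -0.02 ] [-0.114 -0.006]
top 160 [322. 207.] [ 0.472 -0.2  ] [ 0.001 -0.017] [-0.101 -0.005]
red 67 [306.91044776 161.91044776] [ 0.60285011 -0.14590851  0.118     ]
```

View pics/w3.png

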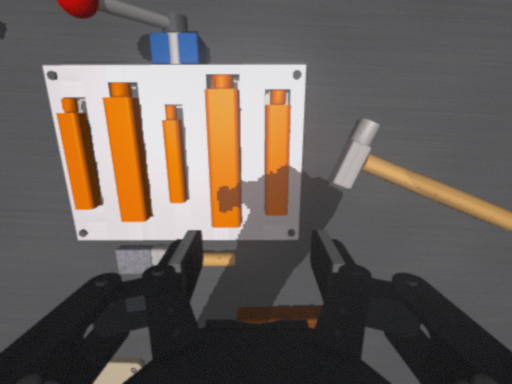

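All the drifts are raised. 26 is partly in shadow, but its side edges agree with the mould layout, so its bar centre is ≈(0.471,-0.3125). Now I'll grasp it.

Call:
move_arm(
  plan=[
    [[0.34,-0.42,0,0],[0,0,-0.7,0],[0,0,-0.7,0],[0,0,-0.7,0],[0,0,0,0]],
  ],
  fingers=43,
)

```text
time: 6.3
tcp_pos: [0.4689, -0.3119, 0.1303]
orientation: [1.0, 0.022, -0.002, -0.001]
contact_force: [0.5, 0.9, 0.2]
width: 0.0366
grasp_force: 0.0
```

Run:
```python
from m import *
s=r.get_state(); print({k:np.round(s[k],3).tolist() for k in('time','tcp_pos','orientation','contact_force','width')},r.tip_reach)
im,c=snap('wrist','w4')
```

```text
{'time': 6.3, 'tcp_pos': [0.469, -0.312, 0.13], 'orientation': [1.0, 0.022, -0.002, -0.001], 'contact_force': [0.519, 0.928, 0.17], 'width': 0.037} 0.014
```

View pics/w4.png

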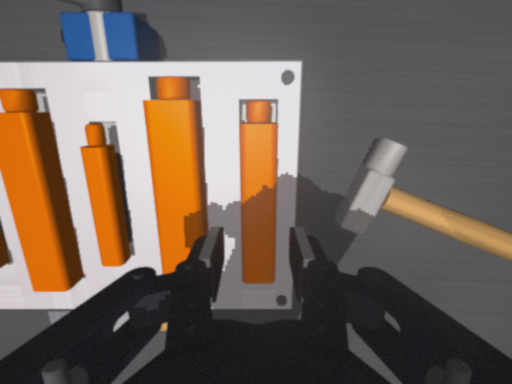

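The 26 drift at (259,200) is centred between the finger tips (218 and 298). I'll descend and grip.

Call:
move_arm(
  plan=[
    [[0,0,-0.5,0],[0,0,-0.5,0],[0,0,-0.16,0],[0,0,0,0]],
  ],
)

```text
time: 6.85
tcp_pos: [0.4706, -0.3138, 0.0755]
orientation: [1.0, 0.022, 0.001, 0.0]
contact_force: [-0.7, 0.1, 0.3]
width: 0.0366
grasp_force: 0.0
```

Call:
move_arm(
  plan=[
    [[0,0,0,0],[0,0,0,0],[0,0,0,0],[0,0,0.3,0],[0,0,0.6,0],[0,0,0.6,0]],
  ],
  fingers=0,
  grip_force=70,
)

```text
time: 7.6
tcp_pos: [0.4701, -0.314, 0.1518]
orientation: [1.0, 0.021, 0.001, 0.0]
contact_force: [0.4, 0.3, -1.2]
width: 0.0239
grasp_force: 69.0
```

Call:
move_arm(
  plan=[
    [[0,0.6,0.5,0],[0,0.9,0.5,0],[-0.1,0.9,0,0],[-0.2,0.9,0,0],[-0.2,0.9,0,0],[-0.2,0.9,0,0],[-0.2,0.9,0,0],[-0.1,0.9,0,0]],
  ],
)

```text
time: 8.6
tcp_pos: [0.4197, 0.0326, 0.201]
orientation: [1.0, 0.021, 0.001, 0.001]
contact_force: [-0.1, -0.2, -0.3]
width: 0.024
grasp_force: 69.0
```

Call:
move_arm(
  plan=[
    [[0,0.9,0,0],[0,0.9,0,0],[0,0.9,0,0],[0,0.6,0,0],[0,0.3,0,0],[0,0,0,0],[0,0,0,0]],
  ],
)

```text
time: 9.48
tcp_pos: [0.4202, 0.2104, 0.1999]
orientation: [1.0, 0.021, 0.0, 0.0]
contact_force: [0.1, -0.6, -0.8]
width: 0.024
grasp_force: 69.1
```

Run:
```python
from m import *
s=r.get_state(); print({k:np.round(s[k],3).tolist() for k in('time','tcp_pos','orientation','contact_force','width','grasp_force')})
im,c=snap('wrist','w5')
for nm,f,z,a in(('bl',blue,.006,300),('ye',yellow,.034,30),('or',orange,.2,300)):
    for A,ce,m in comps(f(im),a):
        rc=cv2.minAreaRect(np.argwhere(m)[:,::-1].astype(np.float32)); bx=np.array([ray(c,p,z)[:2] for p in cv2.boxPoints(rc)])
        print(nm,A,ce.round(),np.round(bx.mean(0),4),np.round(bx[1]-bx[0],3),np.round(bx[2]-bx[1],3))
```

```text
{'time': 9.475, 'tcp_pos': [0.42, 0.21, 0.2], 'orientation': [1.0, 0.021, 0.0, 0.0], 'contact_force': [0.106, -0.627, -0.766], 'width': 0.024, 'grasp_force': 69.058}
bl 1595 [178.  97.] [0.5011 0.2979] [ 0.017 -0.002] [ 0.006 -0.14 ]
bl 1411 [320.  97.] [0.5079 0.1476] [ 0.006 -0.134] [-0.016 -0.003]
bl 3035 [165. 145.] [0.4469 0.3173] [ 0.047 -0.004] [ 0.004 -0.099]
bl 2192 [342. 144.] [0.4553 0.1135] [ 0.003 -0.074] [-0.046 -0.007]
ye 410 [141. 114.] [0.4811 0.3278] [ 0.002 -0.039] [-0.018  0.001]
ye 415 [203. 115.] [0.4836 0.2675] [ 0.001 -0.034] [-0.018 -0.   ]
ye 200 [359. 115.] [0.4907 0.1103] [ 0.001 -0.023] [-0.017 -0.003]
ye 327 [311. 116.] [0.4877 0.1587] [ 0.001 -0.027] [-0.017 -0.002]
ye 419 [150. 174.] [0.4177 0.3247] [ 0.002 -0.039] [-0.018  0.001]
ye 407 [206. 175.] [0.4202 0.2645] [ 0.001 -0.035] [-0.018 -0.   ]
ye 198 [352. 174.] [0.4267 0.1077] [ 0.001 -0.022] [-0.018 -0.003]
or 9094 [256. 216.] [0.4363 0.2113] [ 0.001 -0.023] [-0.118 -0.008]
```

View pics/w5.png

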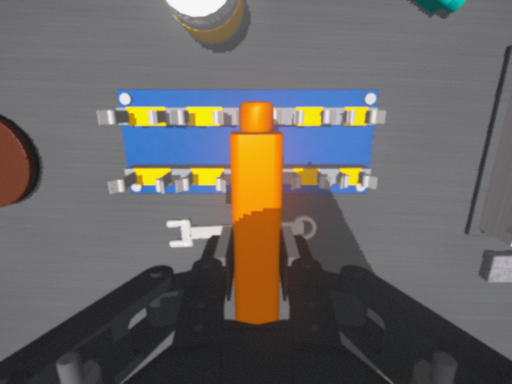

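The wrist view shows the rail well: clips at rows 115 and 175, with the free 26 mm place hidden behind the held bar. The clip spacing fits the drawing, with rail origin ≈(0.454,0.222) and yaw 0.045. I'll place 26 at (0.4543,0.2097).

Call:
move_arm(
  plan=[
    [[0.34,0,-0.5,0],[0.34,0,-0.6,0],[0,0,-0.6,0],[0,0,-0.3,0],[0,0,0,0],[0,0,-0.2,0],[0,0,-0.2,0],[0,0,0,0]],
  ],
)

```text
time: 10.52
tcp_pos: [0.4546, 0.2108, 0.0795]
orientation: [1.0, 0.021, 0.001, 0.0]
contact_force: [2.8, -1.5, -2.2]
width: 0.0238
grasp_force: 69.7
```

Call:
move_arm(
  plan=[
    [[0,0,-0.1,0],[0,0,-0.1,0],[0,0,-0.1,0],[0,0,0,0]],
  ],
)

```text
time: 11.02
tcp_pos: [0.4536, 0.2109, 0.0636]
orientation: [1.0, 0.022, -0.0, 0.0]
contact_force: [2.7, -1.1, -6.5]
width: 0.0239
grasp_force: 69.4
```

Call:
move_arm(
  plan=[
    [[0,0,-0.06,0],[0,0,0,0],[0,0,0,0]],
  ],
)

```text
time: 11.4
tcp_pos: [0.4536, 0.211, 0.0611]
orientation: [1.0, 0.022, -0.0, 0.0]
contact_force: [-0.5, -2.5, -0.3]
width: 0.0237
grasp_force: 70.1
```

Call:
move_arm(
  plan=[
    [[0,0,-0.06,0],[0,0,0,0],[0,0,0,0]],
  ],
)

```text
time: 11.78
tcp_pos: [0.4536, 0.2111, 0.0608]
orientation: [1.0, 0.022, -0.0, 0.001]
contact_force: [-16.3, -11.2, 40.6]
width: 0.0237
grasp_force: 75.0
```

The bar bottomed with 40 N. Release, back up and check.

Call:
move_arm(
  plan=[
    [[0,0,0.06,0],[0,0,0,0],[0,0,0,0],[0,0,0.5,0],[0,0,0.7,0],[-0.4,0,0.8,0],[-0.4,0,0.8,0],[0,0,0,0]],
  ],
  fingers=45,
)

```text
time: 12.78
tcp_pos: [0.4143, 0.2123, 0.204]
orientation: [1.0, 0.022, 0.003, -0.0]
contact_force: [0.9, -0.5, -0.6]
width: 0.0387
grasp_force: 0.0
```

```bash
cat >> m.py <<'E'
def rects(im,c,z,f,a=300):
    for A,ce,m in comps(f(im),a):
        rc=cv2.minAreaRect(np.argwhere(m)[:,::-1].astype(np.float32)); bx=np.array([ray(c,p,z)[:2] for p in cv2.boxPoints(rc)])
        print(A,ce.round(),np.round(bx.mean(0),4),np.round(bx[1]-bx[0],3),np.round(bx[2]-bx[1],3))
def st():
    s=r.get_state(); print({k:np.round(s[k],4).tolist() for k in('time','tcp_pos','orientation','contact_force','width','grasp_force')})
E
python3 - <<'E'
from m import *
st(); im,c=snap('wrist','w6'); rects(im,c,.06,orange); rects(im,c,.034,yellow,30)
im,c=snap('top','t6'); rects(im,c,.075,orange,100)
E
```

```text
{'time': 12.775, 'tcp_pos': [0.4143, 0.2123, 0.204], 'orientation': [0.9998, 0.0221, 0.0025, -0.0003], 'contact_force': [0.8711, -0.543, -0.5665], 'width': 0.0387, 'grasp_force': 0.0}
2475 [261. 143.] [0.4618 0.21  ] [ 0.001 -0.025] [-0.132 -0.008]
154 [258.  89.] [0.5049 0.2137] [ 0.   -0.01] [-0.02  -0.001]
417 [146. 110.] [0.4813 0.3263] [ 0.002 -0.039] [-0.017  0.001]
402 [206. 110.] [0.4839 0.2675] [ 0.001 -0.034] [-0.017 -0.   ]
309 [313. 111.] [0.4877 0.1584] [0.018 0.001] [ 0.    -0.026]
209 [360. 110.] [0.4903 0.1095] [ 0.003 -0.021] [-0.018 -0.004]
392 [153. 169.] [0.4182 0.3242] [ 0.002 -0.038] [-0.018  0.001]
386 [209. 169.] [0.4202 0.264 ] [ 0.002 -0.035] [-0.017 -0.   ]
147 [309. 166.] [0.4289 0.1561] [ 0.001 -0.026] [-0.009 -0.001]
196 [353. 169.] [0.4265 0.1076] [ 0.001 -0.023] [-0.018 -0.003]
510 [339. 207.] [ 0.475 -0.254] [ 0.002 -0.033] [-0.161 -0.007]
163 [288. 203.] [ 0.4825 -0.0923] [ 0.001 -0.021] [-0.114 -0.005]
395 [306. 208.] [ 0.4682 -0.1484] [ 0.001 -0.028] [-0.145 -0.001]
159 [322. 207.] [ 0.4722 -0.2003] [ 0.001 -0.017] [-0.101 -0.005]
397 [365. 288.] [ 0.2205 -0.3386] [ 0.01  -0.146] [-0.028 -0.001]
```

View pics/w6.png

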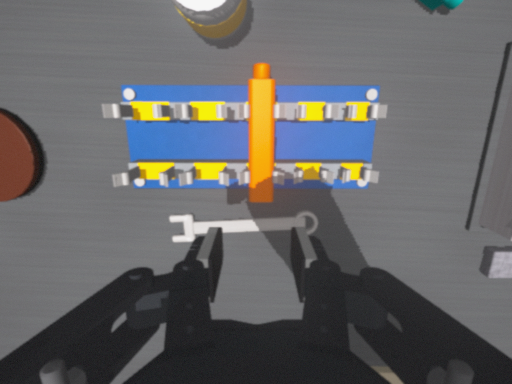

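26 is clicked home: bar centre ≈(0.4545,0.210), jaws on both sides. The top view also shows that 22 has been knocked, now at ≈(0.4825,-0.092). I'll look at it on the way back.

Call:
move_arm(
  plan=[
    [[0,-0.6,0.2,0],[0,-0.9,0.2,0],[0,-0.9,0,0],[0,-0.9,0,0],[0,-0.9,0,0],[0,-0.9,0,0],[0,-0.8,0,0],[0,-0.6,0,0]],
  ],
)

```text
time: 13.88
tcp_pos: [0.4133, -0.1158, 0.2197]
orientation: [1.0, 0.021, -0.001, -0.0]
contact_force: [0.7, 0.3, -0.5]
width: 0.0382
grasp_force: 0.0
```

Call:
move_arm(
  plan=[
    [[0,-0.3,0,0],[0,0,0,0]],
  ],
)

```text
time: 14.12
tcp_pos: [0.4137, -0.1289, 0.2205]
orientation: [1.0, 0.021, -0.001, -0.0]
contact_force: [0.7, 1.6, 0.3]
width: 0.0383
grasp_force: 0.0
```

Run:
```python
from m import *
st(); im,c=snap('wrist','w7'); rects(im,c,.075,orange)
snap('scene','s7')
```

```text
{'time': 14.125, 'tcp_pos': [0.4137, -0.1289, 0.2205], 'orientation': [0.9998, 0.021, -0.0007, -0.0004], 'contact_force': [0.7441, 1.6428, 0.2716], 'width': 0.0383, 'grasp_force': 0.0}
5520 [387. 119.] [ 0.4749 -0.251 ] [0.161 0.001] [-0.003 -0.031]
2541 [222. 108.] [ 0.4837 -0.0928] [ 0.002 -0.019] [-0.117 -0.007]
3598 [278. 110.] [ 0.4823 -0.1466] [0.123 0.002] [ 0.    -0.027]
1677 [331. 125.] [ 0.4737 -0.1985] [0.101 0.003] [-0.    -0.016]
```

View pics/w7.png

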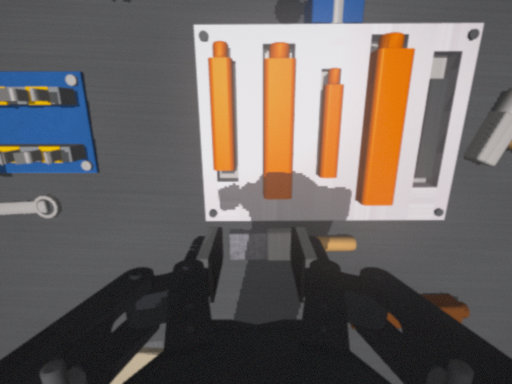

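22 has slid about 15 mm forward and is still straight, on its ejectors (bar around (222,115) in the picture). I'll take it next.

Call:
move_arm(
  plan=[
    [[0.6,0.34,0,0],[0.64,0.34,-0.4,0],[0,0,-0.7,0],[0,0,-0.7,0],[0,0,0,0],[0,0,0,0]],
  ],
  fingers=40,
)

```text
time: 14.98
tcp_pos: [0.4767, -0.0942, 0.1327]
orientation: [1.0, 0.022, 0.001, 0.0]
contact_force: [0.1, -0.1, 0.3]
width: 0.0341
grasp_force: 0.0
```

```bash
cat > g.py <<'E'
# lateral check: bar-axis offset of orange bars from the tool line, at bar top height
from m import *
import sys
st(); im,c=snap('wrist',sys.argv[1]); p=np.array(r.get_state()['tcp_pos']); z=float(sys.argv[2])
for A,ce,m in comps(orange(im),300):
    ys=np.argwhere(m)
    for row in np.linspace(ys[:,0].min()+.3*np.ptp(ys[:,0]),ys[:,0].max()-3,3).astype(int):
        u=ys[ys[:,0]==row,1]; a,b=ray(c,(u.min(),row),z),ray(c,(u.max()+1,row),z)
        mid=(a+b)/2; print(A,row,u.min(),u.max(),'w',round(a[1]-b[1],4),'off from tool line mm',round(1e3*(mid[1]-p[1]-.045*(mid[0]-p[0])),1),'x',round(mid[0],3))
E
python3 g.py w8 .075
```

```text
{'time': 14.975, 'tcp_pos': [0.4767, -0.0942, 0.1327], 'orientation': [0.9998, 0.022, 0.0008, 0.0001], 'contact_force': [0.0865, -0.1315, 0.2739], 'width': 0.0341, 'grasp_force': 0.0}
615 112 472 501 w 0.0195 off from tool line mm -150.0 x 0.554
615 117 470 499 w 0.0196 off from tool line mm -149.4 x 0.55
615 123 469 498 w 0.0197 off from tool line mm -149.6 x 0.547
340 123 245 262 w 0.0118 off from tool line mm 1.8 x 0.54
340 128 245 261 w 0.0112 off from tool line mm 2.1 x 0.537
340 134 246 261 w 0.0106 off from tool line mm 1.8 x 0.533
3199 145 314 355 w 0.0282 off from tool line mm -52.7 x 0.528
3199 176 312 352 w 0.0284 off from tool line mm -52.6 x 0.507
3199 207 329 349 w 0.015 off from tool line mm -59.4 x 0.484
8276 184 457 503 w 0.0329 off from tool line mm -156.7 x 0.506
8276 248 444 487 w 0.033 off from tool line mm -157.1 x 0.456
8276 313 444 470 w 0.0219 off from tool line mm -162.6 x 0.398
1713 158 240 268 w 0.0197 off from tool line mm 1.5 x 0.517
1713 179 240 268 w 0.0202 off from tool line mm 1.6 x 0.502
1713 201 240 244 w 0.0036 off from tool line mm 10.2 x 0.486
2724 189 392 415 w 0.0169 off from tool line mm -103.7 x 0.5
2724 234 386 407 w 0.0162 off from tool line mm -103.6 x 0.465
2724 279 394 400 w 0.0054 off from tool line mm -109.4 x 0.427
```

Call:
move_arm(
  plan=[
    [[0,0.03,-0.5,0],[0,0,-0.5,0],[0,0,-0.2,0],[0,0,0,0]],
  ],
)

```text
time: 15.52
tcp_pos: [0.4762, -0.0933, 0.0719]
orientation: [1.0, 0.022, 0.0, 0.0]
contact_force: [0.1, 0.7, 0.1]
width: 0.0343
grasp_force: 0.0
```

Call:
move_arm(
  plan=[
    [[0,0,0,0],[0,0,0,0],[0,0,0,0],[0,0,0.3,0],[0,0,0.6,0],[0,0,0.8,0],[0,0.4,0.5,0],[0,0.8,0,0]],
  ],
  fingers=0,
)

```text
time: 16.52
tcp_pos: [0.4773, -0.0339, 0.1847]
orientation: [1.0, 0.02, 0.003, 0.001]
contact_force: [0.9, 0.4, -1.5]
width: 0.0199
grasp_force: 68.7
```

Call:
move_arm(
  plan=[
    [[-0.1,0.8,0,0],[-0.1,0.8,0,0],[-0.1,0.8,0,0],[-0.1,0.7,-0.1,0],[0,0.5,-0.4,0],[0,0.2,-0.5,0],[0,0,-0.5,0],[0,0,0,0]],
  ],
)

```text
time: 17.52
tcp_pos: [0.4551, 0.1565, 0.1059]
orientation: [1.0, 0.022, -0.001, 0.0]
contact_force: [-0.5, 0.1, -0.0]
width: 0.0201
grasp_force: 68.7
```

```bash
python3 g.py w9 .11 | grep -v -- '-1[0-9][0-9]\.'; python3 -c "
from m import *
im,c=snap('wrist','w9b'); rects(im,c,.034,yellow,30)"
```

```text
{'time': 17.525, 'tcp_pos': [0.4551, 0.1565, 0.1059], 'orientation': [0.9998, 0.0217, -0.0011, 0.0003], 'contact_force': [-0.5118, 0.1161, -0.001], 'width': 0.0201, 'grasp_force': 68.7003}
5255 153 155 194 w 0.018 off from tool line mm 36.6 x 0.507
5255 211 161 197 w 0.0177 off from tool line mm 36.8 x 0.479
5255 270 178 193 w 0.0082 off from tool line mm 36.1 x 0.446
7461 179 235 278 w 0.0204 off from tool line mm -0.5 x 0.496
7461 249 239 274 w 0.018 off from tool line mm -0.4 x 0.46
7461 320 241 271 w 0.0169 off from tool line mm -0.1 x 0.417
76 [180. 133.] [0.5075 0.2154] [ 0.    -0.009] [-0.008  0.   ]
471 [ 24. 157.] [0.4856 0.3276] [ 0.002 -0.039] [-0.009  0.001]
618 [104. 161.] [0.4843 0.2683] [ 0.002 -0.036] [-0.018  0.002]
494 [323. 163.] [0.4903 0.1105] [ 0.001 -0.023] [-0.018 -0.002]
676 [ 43. 240.] [0.4177 0.3257] [ 0.019 -0.004] [ 0.002 -0.04 ]
677 [119. 241.] [0.4202 0.2653] [ 0.001 -0.035] [-0.019  0.001]
202 [318. 242.] [0.4265 0.1077] [ 0.001 -0.02 ] [-0.016 -0.002]
```

View pics/w9.png

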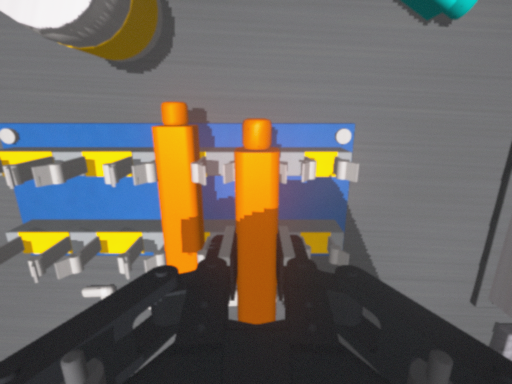

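22 is held straight and lined up with its clip (bar at column 257, jaws at 228 and 287). I'll press it in.

Call:
move_arm(
  plan=[
    [[0.03,0.025,-0.3,0],[0,0,-0.2,0],[0,0,-0.15,0],[0,0,-0.1,0],[0,0,-0.1,0],[0,0,-0.1,0],[0,0,0,0]],
  ],
)

```text
time: 18.5
tcp_pos: [0.4574, 0.1578, 0.0583]
orientation: [1.0, 0.022, -0.0, 0.0]
contact_force: [2.5, -0.6, -3.9]
width: 0.0201
grasp_force: 68.6
```

Call:
move_arm(
  plan=[
    [[0,0,-0.1,0],[0,0,0,0],[0,0,0,0]],
  ],
)

```text
time: 18.88
tcp_pos: [0.4574, 0.158, 0.0539]
orientation: [1.0, 0.022, -0.0, 0.0]
contact_force: [-0.9, -1.1, 4.6]
width: 0.0201
grasp_force: 69.4
```

Call:
move_arm(
  plan=[
    [[0,0,-0.05,0],[0,0,0,0]],
  ],
)

```text
time: 19.12
tcp_pos: [0.4574, 0.158, 0.0537]
orientation: [1.0, 0.022, 0.0, 0.001]
contact_force: [-15.6, -7.7, 42.3]
width: 0.0202
grasp_force: 74.5
```

Call:
move_arm(
  plan=[
    [[0,0,0.04,0],[0,0,0,0],[0,0,0,0],[0,0,0.5,0],[0,0,0.7,0],[0,0,0.8,0],[0,-0.2,0.8,0],[0,-0.6,0,0]],
  ],
  fingers=40,
)

```text
time: 20.12
tcp_pos: [0.4587, 0.1194, 0.1962]
orientation: [1.0, 0.023, 0.002, -0.001]
contact_force: [0.6, 0.1, -0.9]
width: 0.0346
grasp_force: 0.0
```

Call:
move_arm(
  plan=[
    [[0,-0.8,0,0],[0,-0.9,0,0],[0,-0.9,0,0],[0,-0.9,0,0],[0,-0.9,0,0],[0,-0.7,-0.3,0],[0,-0.3,-0.5,0],[0,0,-0.5,0]],
  ],
  fingers=49,
)

```text
time: 21.12
tcp_pos: [0.4571, -0.1535, 0.1272]
orientation: [1.0, 0.02, -0.0, 0.0]
contact_force: [-0.0, -0.2, -0.2]
width: 0.0421
grasp_force: 0.0
```

Call:
move_arm(
  plan=[
    [[0,0,0,0],[0,0,0,0]],
  ],
)

```text
time: 21.38
tcp_pos: [0.4578, -0.1518, 0.1291]
orientation: [1.0, 0.022, 0.0, 0.0]
contact_force: [0.8, 0.0, 0.1]
width: 0.042
grasp_force: 0.0
```

```bash
python3 g.py w10 .075; python3 -c "
from m import *
im,c=snap('top','t10'); rects(im,c,.075,orange,100)"
```

```text
{'time': 21.375, 'tcp_pos': [0.4578, -0.1518, 0.1291], 'orientation': [0.9998, 0.0218, 0.0003, 0.0001], 'contact_force': [0.7536, 0.003, 0.1018], 'width': 0.042, 'grasp_force': 0.0}
8469 134 388 436 w 0.0319 off from tool line mm -101.8 x 0.519
8469 207 378 423 w 0.0323 off from tool line mm -101.7 x 0.469
8469 280 404 409 w 0.0046 off from tool line mm -114.9 x 0.41
4298 120 231 273 w 0.0276 off from tool line mm 2.5 x 0.523
4298 162 232 272 w 0.0275 off from tool line mm 2.6 x 0.496
4298 204 233 242 w 0.007 off from tool line mm 13.0 x 0.466
1456 162 317 339 w 0.0154 off from tool line mm -48.4 x 0.498
1456 184 315 338 w 0.0164 off from tool line mm -48.4 x 0.483
1456 206 329 336 w 0.0056 off from tool line mm -53.8 x 0.467
102 [193. 202.] [0.459  0.2052] [ 0.    -0.022] [-0.128 -0.005]
112 [209. 205.] [0.4632 0.1538] [ 0.    -0.019] [-0.116 -0.004]
317 [371. 288.] [ 0.2219 -0.3555] [ 0.008 -0.118] [-0.028 -0.001]
```

Call:
move_arm(
  plan=[
    [[0.08,0.045,-0.5,0],[0,0,-0.5,0],[0,0,-0.14,0],[0,0,0,0]],
  ],
)

```text
time: 21.98
tcp_pos: [0.4617, -0.1498, 0.0719]
orientation: [1.0, 0.022, 0.0, 0.0]
contact_force: [-0.3, 0.3, 1.2]
width: 0.0417
grasp_force: 0.0
```

Call:
move_arm(
  plan=[
    [[0,0,0,0],[0,0,0,0],[0,0,0,0],[0,0,0.3,0],[0,0,0.6,0],[0,0,0.8,0],[0,0.4,0.5,0],[0,0.8,0,0]],
  ],
  fingers=0,
)

```text
time: 22.98
tcp_pos: [0.4626, -0.0906, 0.1847]
orientation: [1.0, 0.02, 0.002, 0.001]
contact_force: [0.8, 0.4, -2.5]
width: 0.0284
grasp_force: 69.5
```

Call:
move_arm(
  plan=[
    [[0,0.9,0,0],[0,0.9,0,0],[-0.05,0.9,0,0],[-0.05,0.9,0,0],[-0.05,0.9,0,0],[-0.05,0.9,0,0],[0,0.8,0,0],[0,0.5,0,0]],
  ],
)

```text
time: 23.98
tcp_pos: [0.4511, 0.2472, 0.1826]
orientation: [1.0, 0.022, 0.001, -0.0]
contact_force: [0.5, -1.0, -2.2]
width: 0.028
grasp_force: 69.5
```

Call:
move_arm(
  plan=[
    [[0,0.3,-0.4,0],[0,0.06,-0.5,0],[0,0,-0.4,0],[0,0,0,0],[0,0,0,0]],
  ],
)

```text
time: 24.6
tcp_pos: [0.452, 0.2634, 0.1177]
orientation: [1.0, 0.021, 0.001, -0.0]
contact_force: [0.5, 0.1, -1.9]
width: 0.0276
grasp_force: 69.4
```

```bash
python3 g.py w11 .12;  python3 -c "
from m import *
im,c=snap('wrist','w11b'); rects(im,c,.034,yellow,100)"
```

```text
{'time': 24.6, 'tcp_pos': [0.452, 0.2634, 0.1177], 'orientation': [0.9998, 0.0214, 0.0007, -0.0001], 'contact_force': [0.4538, 0.0511, -1.8968], 'width': 0.0276, 'grasp_force': 69.4144}
11566 154 226 286 w 0.028 off from tool line mm -0.2 x 0.504
11566 236 231 282 w 0.026 off from tool line mm -0.3 x 0.463
11566 319 237 276 w 0.0221 off from tool line mm -0.2 x 0.413
5022 154 315 351 w 0.017 off from tool line mm -35.6 x 0.506
5022 211 314 345 w 0.0156 off from tool line mm -36.0 x 0.478
5022 268 328 339 w 0.0062 off from tool line mm -40.3 x 0.447
4200 162 396 419 w 0.0111 off from tool line mm -70.4 x 0.504
4200 215 381 410 w 0.0147 off from tool line mm -68.5 x 0.477
4200 269 378 401 w 0.0125 off from tool line mm -69.5 x 0.447
838 [174. 161.] [0.4815 0.3275] [ 0.002 -0.039] [-0.017  0.   ]
248 [458. 157.] [0.4903 0.1092] [0.018 0.004] [ 0.001 -0.023]
750 [181. 237.] [0.4173 0.325 ] [ 0.019 -0.001] [ 0.002 -0.038]
246 [441. 234.] [0.4265 0.1071] [ 0.001 -0.023] [-0.017 -0.004]
```

Call:
move_arm(
  plan=[
    [[0,0.046,-0.3,0],[0,0,-0.3,0],[0,0,-0.15,0],[0,0,-0.1,0],[0,0,-0.1,0],[0,0,-0.08,0],[0,0,0,0]],
  ],
)

```text
time: 25.58
tcp_pos: [0.4513, 0.2652, 0.0642]
orientation: [1.0, 0.022, -0.0, 0.0]
contact_force: [1.7, 0.3, -6.0]
width: 0.0281
grasp_force: 69.4
```

Call:
move_arm(
  plan=[
    [[0,0,-0.06,0],[0,0,0,0],[0,0,0,0]],
  ],
)

```text
time: 25.95
tcp_pos: [0.4513, 0.2655, 0.0619]
orientation: [1.0, 0.022, -0.0, 0.0]
contact_force: [-1.3, -0.8, 1.4]
width: 0.0286
grasp_force: 70.3
```

Call:
move_arm(
  plan=[
    [[0,0,-0.05,0],[0,0,0,0]],
  ],
)

```text
time: 26.2
tcp_pos: [0.4514, 0.2656, 0.0618]
orientation: [1.0, 0.022, 0.0, 0.001]
contact_force: [-12.9, -9.3, 34.9]
width: 0.0281
grasp_force: 74.5
```

Call:
move_arm(
  plan=[
    [[0,0,0.04,0],[0,0,0,0],[0,0,0,0],[0,0,0.5,0],[0,0,0.7,0],[0,0,0.8,0],[0,-0.2,0.8,0],[0,-0.6,0,0]],
  ],
  fingers=49,
)

```text
time: 27.2
tcp_pos: [0.4523, 0.2274, 0.2043]
orientation: [1.0, 0.023, 0.002, -0.001]
contact_force: [-0.2, -0.6, -0.2]
width: 0.0421
grasp_force: 0.0
```

Call:
move_arm(
  plan=[
    [[0,-0.8,0,0],[0,-0.9,0,0],[0,-0.9,0,0],[0,-0.9,0,0],[0,-0.9,0,0],[0,-0.9,0,0],[0,-0.9,0,0],[0,-0.9,0,0]],
  ],
)

```text
time: 28.2
tcp_pos: [0.4512, -0.1309, 0.2012]
orientation: [1.0, 0.022, 0.0, 0.0]
contact_force: [1.8, 0.4, -0.2]
width: 0.0417
grasp_force: 0.0
```

```bash
python3 -c "
from m import *
st();im,c=snap('top','t12'); rects(im,c,.064,orange,100)"
```

```text
{'time': 28.2, 'tcp_pos': [0.4512, -0.1309, 0.2012], 'orientation': [0.9998, 0.0216, 0.0, 0.0001], 'contact_force': [1.7821, 0.4445, -0.1608], 'width': 0.0417, 'grasp_force': 0.0}
103 [178. 203.] [0.4612 0.2526] [ 0.003 -0.018] [-0.145 -0.023]
101 [192. 202.] [0.4596 0.2073] [ 0.    -0.022] [-0.13  -0.005]
110 [209. 205.] [0.4639 0.1554] [ 0.    -0.019] [-0.117 -0.004]
371 [368. 288.] [ 0.2198 -0.3512] [ 0.01  -0.141] [-0.028 -0.001]
```

Call:
move_arm(
  plan=[
    [[0.1,-0.8,0,0],[0.1,-0.7,0,0],[0.1,-0.6,-0.3,0],[0,-0.34,-0.6,0],[0,0,-0.5,0],[0,0,0,0],[0,0,0,0]],
  ],
  fingers=54,
)

```text
time: 29.12
tcp_pos: [0.467, -0.2513, 0.1323]
orientation: [1.0, 0.022, 0.0, 0.0]
contact_force: [-0.1, 0.8, 0.6]
width: 0.0463
grasp_force: 0.0
```

```bash
python3 g.py w13 .075; python3 -c "
from m import *
im,c=snap('top','t13'); rects(im,c,.064,orange,80)"
```

```text
{'time': 29.125, 'tcp_pos': [0.467, -0.2513, 0.1323], 'orientation': [0.9998, 0.0218, 0.0005, 0.0002], 'contact_force': [-0.0503, 0.7516, 0.6152], 'width': 0.0463, 'grasp_force': 0.0}
4782 117 238 285 w 0.0313 off from tool line mm -3.6 x 0.534
4782 159 239 284 w 0.0312 off from tool line mm -3.7 x 0.507
4782 201 239 246 w 0.0057 off from tool line mm 9.7 x 0.476
1616 178 174 195 w 0.0152 off from tool line mm 49.6 x 0.491
1616 211 177 194 w 0.0129 off from tool line mm 50.7 x 0.467
1616 244 180 183 w 0.003 off from tool line mm 55.6 x 0.441
167 [338. 190.] [ 0.5239 -0.254 ] [ 0.003 -0.032] [-0.067 -0.004]
104 [178. 203.] [0.4612 0.2526] [ 0.003 -0.018] [-0.145 -0.023]
104 [193. 202.] [0.4596 0.2073] [ 0.    -0.022] [-0.13  -0.005]
117 [209. 206.] [0.4639 0.1554] [ 0.    -0.019] [-0.117 -0.004]
160 [322. 207.] [ 0.4729 -0.2022] [ 0.001 -0.017] [-0.102 -0.005]
171 [340. 222.] [ 0.425 -0.261] [ 0.001 -0.029] [-0.06  0.  ]
```

Call:
move_arm(
  plan=[
    [[0.02,-0.07,-0.5,0],[0,0,-0.5,0],[0,0,-0.2,0],[0,0,0,0]],
  ],
)

```text
time: 29.72
tcp_pos: [0.4675, -0.2549, 0.0716]
orientation: [1.0, 0.022, 0.0, 0.0]
contact_force: [-1.0, -0.0, 0.4]
width: 0.0461
grasp_force: 0.0
```

Call:
move_arm(
  plan=[
    [[0,0,0,0],[0,0,0,0],[0,0,0,0],[0,0,0.3,0],[0,0,0.6,0],[0,0,0.8,0],[0,0.4,0.5,0],[0,0.8,0.2,0]],
  ],
  fingers=0,
  grip_force=80,
)

```text
time: 30.72
tcp_pos: [0.4678, -0.1959, 0.1941]
orientation: [1.0, 0.02, 0.002, 0.001]
contact_force: [0.6, 1.0, -3.1]
width: 0.032
grasp_force: 79.9
```

Call:
move_arm(
  plan=[
    [[0,0.9,0,0],[0,0.9,0,0],[-0.1,0.9,0,0],[-0.1,0.9,0,0],[-0.1,0.9,0,0],[-0.1,0.9,0,0],[0,0.9,0,0],[0,0.9,0,0]],
  ],
)

```text
time: 31.72
tcp_pos: [0.4473, 0.1663, 0.1925]
orientation: [1.0, 0.021, 0.001, 0.0]
contact_force: [0.7, 0.0, -2.9]
width: 0.0321
grasp_force: 79.9
```

Call:
move_arm(
  plan=[
    [[-0.1,0.8,0.2,0],[-0.2,0.8,0,0],[-0.2,0.7,0,0],[-0.1,0.5,0,0],[0,0.3,0,0],[0,0,0,0],[0,0,0,0]],
  ],
)

```text
time: 32.6
tcp_pos: [0.418, 0.3188, 0.2013]
orientation: [1.0, 0.021, 0.0, 0.0]
contact_force: [-0.2, 0.3, -1.9]
width: 0.0319
grasp_force: 79.8
```

```bash
python3 g.py w14 .062;  python3 -c "
from m import *
im,c=snap('wrist','w14b'); rects(im,c,.034,yellow,100)"
```

```text
{'time': 32.6, 'tcp_pos': [0.418, 0.3188, 0.2013], 'orientation': [0.9998, 0.0208, 0.0, 0.0004], 'contact_force': [-0.2115, 0.2823, -1.8729], 'width': 0.0319, 'grasp_force': 79.8429}
17728 138 221 327 w 0.1026 off from tool line mm -17.7 x 0.465
17728 228 224 287 w 0.0675 off from tool line mm 0.5 x 0.37
17728 319 235 277 w 0.0504 off from tool line mm 0.4 x 0.254
3432 112 361 384 w 0.0224 off from tool line mm -109.6 x 0.492
3432 159 353 378 w 0.0255 off from tool line mm -107.8 x 0.448
3432 206 349 373 w 0.0258 off from tool line mm -108.5 x 0.399
2445 114 417 434 w 0.0169 off from tool line mm -159.6 x 0.493
2445 155 405 426 w 0.0215 off from tool line mm -156.3 x 0.454
2445 197 399 419 w 0.0214 off from tool line mm -156.6 x 0.411
1484 [252. 117.] [0.4766 0.3219] [ 0.002 -0.054] [-0.042 -0.003]
136 [462. 115.] [0.4907 0.1097] [ 0.001 -0.023] [-0.017 -0.004]
120 [449. 173.] [0.4272 0.1071] [ 0.001 -0.022] [-0.016 -0.004]
```

View pics/w14.png

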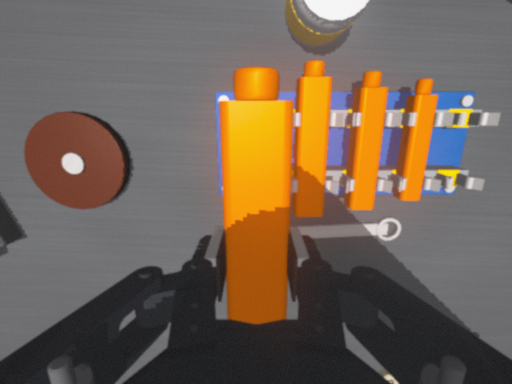

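Three drifts are seated and parallel (columns 313, 367, 418), and 34 is held straight. I'll place 34.

Call:
move_arm(
  plan=[
    [[0.31,0.07,0,0],[0.31,0.07,-0.4,0],[0,0,-0.6,0],[0,0,-0.6,0],[0,0,0,0],[0,0,0,0]],
  ],
)

```text
time: 33.45
tcp_pos: [0.4493, 0.3274, 0.1224]
orientation: [1.0, 0.021, 0.0, -0.0]
contact_force: [0.0, -0.4, -2.4]
width: 0.0318
grasp_force: 79.8
```

```bash
python3 g.py w15 .12;  python3 -c "
from m import *
im,c=snap('wrist','w15b'); rects(im,c,.034,yellow,60)"
```

```text
{'time': 33.45, 'tcp_pos': [0.4493, 0.3274, 0.1224], 'orientation': [0.9998, 0.0213, 0.0005, -0.0004], 'contact_force': [0.0113, -0.3505, -2.3541], 'width': 0.0318, 'grasp_force': 79.8492}
13191 143 222 291 w 0.0329 off from tool line mm -0.5 x 0.506
13191 231 226 287 w 0.032 off from tool line mm -0.4 x 0.461
13191 319 236 277 w 0.024 off from tool line mm -0.3 x 0.406
6642 146 323 366 w 0.0208 off from tool line mm -42.2 x 0.506
6642 207 322 360 w 0.0196 off from tool line mm -43.1 x 0.476
6642 269 333 349 w 0.0092 off from tool line mm -46.0 x 0.441
5663 157 403 439 w 0.0177 off from tool line mm -79.2 x 0.503
5663 217 394 429 w 0.0183 off from tool line mm -79.4 x 0.472
5663 278 392 416 w 0.0136 off from tool line mm -80.9 x 0.437
4088 160 482 505 w 0.0115 off from tool line mm -114.2 x 0.503
4088 213 462 490 w 0.0147 off from tool line mm -111.8 x 0.476
4088 266 451 477 w 0.0145 off from tool line mm -112.1 x 0.445
1349 [251. 116.] [0.5136 0.331 ] [ 0.002 -0.04 ] [-0.027 -0.002]
92 [506. 229.] [0.431  0.1139] [ 0.    -0.011] [-0.008 -0.003]
```

Call:
move_arm(
  plan=[
    [[0,-0.03,-0.3,0],[0,0,-0.3,0],[0,0,-0.15,0],[0,0,-0.1,0],[0,0,-0.1,0],[0,0,-0.1,0],[0,0,0,0]],
  ],
)

```text
time: 34.42
tcp_pos: [0.4483, 0.3251, 0.068]
orientation: [1.0, 0.022, -0.0, 0.0]
contact_force: [1.8, -0.0, -7.8]
width: 0.0319
grasp_force: 79.9
```

Call:
move_arm(
  plan=[
    [[0,0,-0.06,0],[0,0,0,0],[0,0,0,0]],
  ],
)

```text
time: 34.8
tcp_pos: [0.4483, 0.3255, 0.0661]
orientation: [1.0, 0.022, -0.0, 0.0]
contact_force: [-2.3, -2.9, 4.3]
width: 0.0317
grasp_force: 81.1
```

Call:
move_arm(
  plan=[
    [[0,0,-0.05,0],[0,0,0,0]],
  ],
)

```text
time: 35.05
tcp_pos: [0.4483, 0.3256, 0.0659]
orientation: [1.0, 0.022, 0.0, 0.001]
contact_force: [-13.2, -11.5, 34.3]
width: 0.0321
grasp_force: 85.0
```

Call:
move_arm(
  plan=[
    [[0,0,0.04,0],[0,0,0,0],[0,0,0,0],[0,0,0.5,0],[0,0,0.7,0],[0,0,0.8,0],[0,-0.2,0.8,0],[0,-0.6,0,0]],
  ],
  fingers=54,
)

```text
time: 36.05
tcp_pos: [0.449, 0.2876, 0.2083]
orientation: [1.0, 0.023, 0.002, -0.002]
contact_force: [-0.2, 0.3, -0.6]
width: 0.0462
grasp_force: 0.0
```

Call:
move_arm(
  plan=[
    [[0,-0.8,0,0],[0,-0.9,0,0],[0,-0.9,0,0],[0,-0.9,0,0],[0,-0.9,0,0],[0,-0.9,0,0],[0,-0.9,0,0],[0,-0.9,0,0]],
  ],
  fingers=35,
)

```text
time: 37.05
tcp_pos: [0.4483, -0.0709, 0.2053]
orientation: [1.0, 0.022, 0.0, 0.0]
contact_force: [1.0, 0.5, -0.4]
width: 0.0295
grasp_force: 0.0
```

```bash
python3 -c "
from m import *
st();im,c=snap('top','t16'); rects(im,c,.064,orange,80)"
```

```text
{'time': 37.05, 'tcp_pos': [0.4483, -0.0709, 0.2053], 'orientation': [0.9998, 0.0216, 0.0002, 0.0001], 'contact_force': [0.9804, 0.4559, -0.4471], 'width': 0.0295, 'grasp_force': 0.0}
361 [155. 211.] [0.4542 0.3251] [ 0.001 -0.032] [-0.161 -0.008]
102 [178. 204.] [0.4612 0.2526] [ 0.003 -0.018] [-0.145 -0.023]
101 [192. 202.] [0.4596 0.2073] [ 0.    -0.022] [-0.13  -0.005]
112 [209. 205.] [0.4639 0.1554] [ 0.    -0.019] [-0.117 -0.004]
409 [366. 288.] [ 0.2192 -0.3434] [ 0.01 -0.15] [-0.028 -0.001]
```

Call:
move_arm(
  plan=[
    [[0.1,-0.8,0,0],[0.1,-0.8,0,0],[0.1,-0.6,-0.3,0],[0.06,-0.42,-0.6,0],[0,0,-0.5,0],[0,0,0,0],[0,0,0,0]],
  ],
)

```text
time: 37.98
tcp_pos: [0.467, -0.2002, 0.1363]
orientation: [1.0, 0.022, 0.0, 0.0]
contact_force: [-0.4, -0.3, 0.2]
width: 0.0299
grasp_force: 0.0
```

```bash
python3 g.py w17 .075; python3 -c "
from m import *
im,c=snap('scene','s17')"
```

```text
{'time': 37.975, 'tcp_pos': [0.467, -0.2002, 0.1363], 'orientation': [0.9998, 0.0219, 0.0005, 0.0002], 'contact_force': [-0.3997, -0.2563, 0.1829], 'width': 0.0299, 'grasp_force': 0.0}
894 164 246 268 w 0.016 off from tool line mm -0.7 x 0.503
894 179 246 268 w 0.0163 off from tool line mm -0.7 x 0.492
894 194 247 247 w 0.0007 off from tool line mm 6.5 x 0.48
```

Call:
move_arm(
  plan=[
    [[-0.03,-0.015,-0.5,0],[0,0,-0.5,0],[0,0,-0.28,0],[0,0,0,0]],
  ],
)

```text
time: 38.58
tcp_pos: [0.4648, -0.201, 0.0712]
orientation: [1.0, 0.022, -0.0, -0.0]
contact_force: [-0.3, -0.5, -0.1]
width: 0.0299
grasp_force: 0.0
```

Call:
move_arm(
  plan=[
    [[0,0,0,0],[0,0,0,0],[0,0,0,0],[0,0,0.3,0],[0,0,0.6,0],[0,0,0.8,0],[0,0.4,0.5,0],[0,0.8,0.2,0]],
  ],
  fingers=0,
  grip_force=70,
)

```text
time: 39.58
tcp_pos: [0.4655, -0.1419, 0.1941]
orientation: [1.0, 0.02, 0.002, 0.001]
contact_force: [0.7, 0.4, -1.0]
width: 0.0159
grasp_force: 68.4
```

Call:
move_arm(
  plan=[
    [[0,0.9,0,0],[0,0.9,0,0],[-0.05,0.9,0,0],[-0.05,0.9,0,0],[-0.03,0.8,0,0],[0,0.45,-0.3,0],[0,0.17,-0.5,0],[0,0,-0.5,0]],
  ],
)

```text
time: 40.58
tcp_pos: [0.4586, 0.1107, 0.1267]
orientation: [1.0, 0.022, 0.001, 0.0]
contact_force: [0.5, -0.5, -0.1]
width: 0.0158
grasp_force: 68.4
```

Call:
move_arm(
  plan=[
    [[0,0,-0.3,0],[0,0,0,0],[0,0,0,0]],
  ],
)

```text
time: 40.95
tcp_pos: [0.459, 0.1098, 0.1124]
orientation: [1.0, 0.021, 0.001, -0.0]
contact_force: [-0.3, -0.0, 0.3]
width: 0.016
grasp_force: 68.4
```

```bash
python3 g.py w18 .11;  python3 -c "
from m import *
im,c=snap('wrist','w18b'); rects(im,c,.034,yellow,60)"
```

```text
{'time': 40.95, 'tcp_pos': [0.459, 0.1098, 0.1124], 'orientation': [0.9998, 0.0214, 0.0007, -0.0], 'contact_force': [-0.2602, -0.0159, 0.3234], 'width': 0.016, 'grasp_force': 68.4034}
8098 153 0 41 w 0.0199 off from tool line mm 111.9 x 0.506
8098 225 15 57 w 0.022 off from tool line mm 112.9 x 0.469
8098 297 35 71 w 0.0206 off from tool line mm 113.3 x 0.426
6076 161 90 127 w 0.0182 off from tool line mm 70.7 x 0.504
6076 224 100 136 w 0.0189 off from tool line mm 70.8 x 0.472
6076 287 111 126 w 0.0088 off from tool line mm 75.8 x 0.434
3760 162 172 201 w 0.0144 off from tool line mm 33.3 x 0.505
3760 216 177 204 w 0.0142 off from tool line mm 33.3 x 0.478
3760 270 183 198 w 0.0086 off from tool line mm 35.4 x 0.446
5620 190 240 274 w 0.0173 off from tool line mm -0.6 x 0.493
5620 255 242 270 w 0.0154 off from tool line mm -0.0 x 0.457
5620 320 243 269 w 0.0155 off from tool line mm 0.1 x 0.415
99 [187. 145.] [0.5028 0.1651] [ 0.001 -0.012] [-0.007  0.   ]
```

View pics/w18.png

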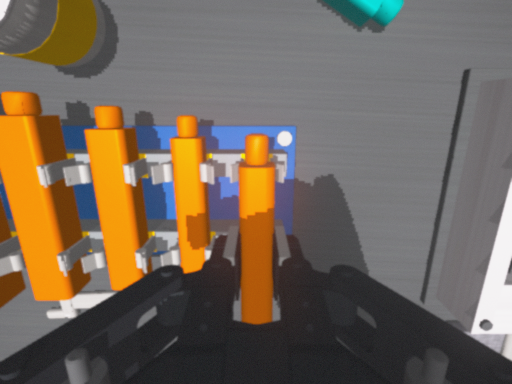

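18 is held straight over its clip and the others are seated. I'll press it in.

Call:
move_arm(
  plan=[
    [[0,0,-0.4,0],[0,0,-0.3,0],[0,0,-0.15,0],[0,0,-0.1,0],[0,0,-0.1,0],[0,0,-0.1,0],[0,0,0,0]],
  ],
)

```text
time: 41.92
tcp_pos: [0.4586, 0.1098, 0.0535]
orientation: [1.0, 0.022, 0.0, -0.0]
contact_force: [3.0, -0.3, -3.6]
width: 0.016
grasp_force: 68.4
```

Call:
move_arm(
  plan=[
    [[0,0,-0.08,0],[0,0,0,0],[0,0,0,0]],
  ],
)

```text
time: 42.3
tcp_pos: [0.4584, 0.1098, 0.0497]
orientation: [1.0, 0.022, 0.0, 0.0]
contact_force: [1.7, 0.8, -1.9]
width: 0.0163
grasp_force: 68.6
```

Call:
move_arm(
  plan=[
    [[0,0,-0.06,0],[0,0,0,0],[0,0,0,0]],
  ],
)

```text
time: 42.68
tcp_pos: [0.4585, 0.1098, 0.0495]
orientation: [1.0, 0.022, -0.0, 0.001]
contact_force: [-16.5, -4.9, 45.6]
width: 0.0162
grasp_force: 74.8
```

Call:
move_arm(
  plan=[
    [[0,0,0.06,0],[0,0,0,0],[0,0,0,0],[0,0,0.5,0],[0,0,0.7,0],[-0.3,0,0.8,0],[-0.6,0.6,0.8,0],[0,0.8,0,0]],
  ],
  fingers=36,
)

```text
time: 43.68
tcp_pos: [0.4137, 0.1804, 0.1928]
orientation: [1.0, 0.021, 0.003, 0.0]
contact_force: [0.8, 0.0, -0.6]
width: 0.031
grasp_force: 0.0
```

Call:
move_arm(
  plan=[
    [[0,0.6,0.4,0],[0,0,0,0],[0,0,0,0]],
  ],
)

```text
time: 44.05
tcp_pos: [0.4133, 0.209, 0.2091]
orientation: [1.0, 0.021, -0.001, 0.0]
contact_force: [0.8, -0.3, 0.4]
width: 0.0308
grasp_force: 0.0
```

```bash
python3 g.py w19 .06; python3 -c "
from m import *
im,c=snap('wrist','w19b'); rects(im,c,.06,orange,300)"
```

```text
{'time': 44.05, 'tcp_pos': [0.4133, 0.209, 0.2091], 'orientation': [0.9998, 0.0214, -0.0005, 0.0003], 'contact_force': [0.7873, -0.2682, 0.3743], 'width': 0.0308, 'grasp_force': 0.0}
5663 93 116 151 w 0.0342 off from tool line mm 116.5 x 0.495
5663 152 124 157 w 0.0342 off from tool line mm 116.7 x 0.439
5663 212 132 163 w 0.0343 off from tool line mm 117.0 x 0.375
2839 96 184 214 w 0.0295 off from tool line mm 54.3 x 0.495
2839 149 188 216 w 0.0291 off from tool line mm 54.4 x 0.445
2839 202 191 217 w 0.0287 off from tool line mm 55.5 x 0.389
2656 102 245 269 w 0.024 off from tool line mm -1.0 x 0.492
2656 148 246 269 w 0.0241 off from tool line mm -1.5 x 0.448
2656 195 247 268 w 0.0232 off from tool line mm -1.4 x 0.399
2354 105 302 319 w 0.0173 off from tool line mm -52.6 x 0.492
2354 145 297 317 w 0.021 off from tool line mm -51.1 x 0.453
2354 186 297 314 w 0.0188 off from tool line mm -51.7 x 0.411
1577 108 352 364 w 0.0125 off from tool line mm -98.7 x 0.491
1577 143 344 360 w 0.017 off from tool line mm -96.1 x 0.457
1577 178 344 357 w 0.0145 off from tool line mm -98.0 x 0.421
5696 [137. 129.] [0.4545 0.3263] [ 0.006 -0.033] [-0.168 -0.014]
2850 [201. 143.] [0.4598 0.266 ] [ 0.003 -0.029] [-0.15  -0.009]
2680 [257. 138.] [0.4618 0.2094] [0.133 0.004] [ 0.001 -0.027]
2357 [307. 130.] [0.4653 0.1623] [0.116 0.004] [-0.    -0.024]
1582 [354. 131.] [0.4675 0.1151] [0.1   0.002] [-0.001 -0.017]
```

View pics/w19.png

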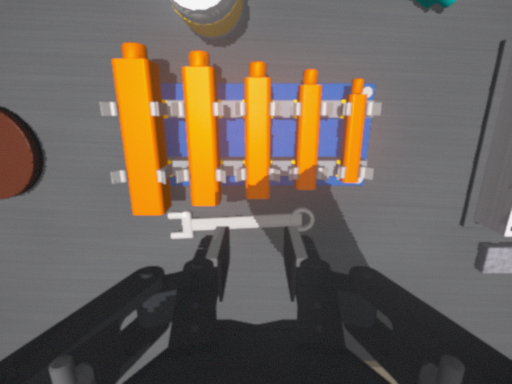

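All five are in their clips in size order, centres within about 2 mm. Now the lever goes back.

Call:
move_arm(
  plan=[
    [[0.2,-0.7,0.2,0],[0.4,-0.8,0,0],[0.5,-0.8,0,0],[0.5,-0.8,0,0],[0.5,-0.8,0,0],[0.5,-0.8,0,0],[0.5,-0.8,0,0],[0.5,-0.8,0,0]],
  ],
  fingers=70,
)

```text
time: 45.15
tcp_pos: [0.5935, -0.1077, 0.2191]
orientation: [1.0, 0.021, -0.001, 0.0]
contact_force: [0.3, 1.4, 0.6]
width: 0.0599
grasp_force: 0.0
```

Call:
move_arm(
  plan=[
    [[0.4,-0.7,0,0],[0,0,0,0],[0,0,0,0]],
  ],
)

```text
time: 45.52
tcp_pos: [0.6128, -0.1401, 0.2192]
orientation: [1.0, 0.021, -0.001, -0.0]
contact_force: [-0.3, 1.4, 0.4]
width: 0.0596
grasp_force: 0.0
```

```bash
python3 -c "
from m import *
st();im,c=snap('wrist','w20')
for A,ce,m in comps(red(im),50): print(A,ce,ray(c,ce,.118))"
```

```text
{'time': 45.525, 'tcp_pos': [0.6128, -0.1401, 0.2192], 'orientation': [0.9998, 0.0213, -0.0006, -0.0003], 'contact_force': [-0.288, 1.3675, 0.3808], 'width': 0.0596, 'grasp_force': 0.0}
64 [265.046875 199.03125 ] [ 0.60983953 -0.14770705  0.118     ]
```

Call:
move_arm(
  plan=[
    [[0,-0.12,-0.7,0],[0,0,-0.7,0],[0,0,-0.6,0],[0,-0.4,0,0],[0,-0.4,0,0],[0,-0.4,0,0],[0,-0.4,0,0],[0,-0.3,0,0]],
  ],
)

```text
time: 46.58
tcp_pos: [0.6135, -0.243, 0.1205]
orientation: [1.0, 0.021, 0.001, 0.0]
contact_force: [0.6, 3.4, -1.4]
width: 0.0598
grasp_force: 1.5
```

Call:
move_arm(
  plan=[
    [[0,-0.3,0,0],[0,-0.2,0,0],[0,-0.1,0,0],[0,0,0,0]],
  ],
)

```text
time: 47.08
tcp_pos: [0.6129, -0.2674, 0.1189]
orientation: [1.0, 0.023, -0.002, -0.003]
contact_force: [-4.1, 13.8, 0.7]
width: 0.0599
grasp_force: 6.5
```

```bash
python3 -c "
from m import *
st();im,c=snap('wrist','w21')
for A,ce,m in comps(red(im),50): print(A,ce,ray(c,ce,.118))"
```

```text
{'time': 47.075, 'tcp_pos': [0.6129, -0.2674, 0.1189], 'orientation': [0.9997, 0.0231, -0.0016, -0.0027], 'contact_force': [-4.1378, 13.8016, 0.6539], 'width': 0.0599, 'grasp_force': 6.5401}
2371 [225.7300717  258.64951497] [ 0.60866678 -0.25130316  0.118     ]
```

The lever is against its stop (13.8 N) and the knob is back at y≈-0.251. Now retreat and do a final check.

Call:
move_arm(
  plan=[
    [[0,0.25,0,0],[0,0,0.6,0],[0,0,0.8,0],[0,0,0.8,0],[0,0,0.4,0],[-0.5,-0.5,0,0],[-0.5,-0.5,0,0],[0,0,0,0]],
  ],
)

```text
time: 48.12
tcp_pos: [0.5612, -0.3127, 0.2504]
orientation: [1.0, 0.019, -0.0, 0.002]
contact_force: [1.1, -0.0, 0.1]
width: 0.0597
grasp_force: 0.0
```

```bash
python3 -c "
from m import *
st();im,c=snap('top','t22')
for A,ce,m in comps(red(im),20): print(A,ce,ray(c,ce,.118))
rects(im,c,.06,orange,80)
a=im[100:300,120:400]; cv2.imwrite('pics/t22c.png',cv2.resize(a[...,::-1],None,fx=2.8,fy=2.8,interpolation=cv2.INTER_CUBIC))"
```

```text
{'time': 48.125, 'tcp_pos': [0.5612, -0.3127, 0.2504], 'orientation': [0.9998, 0.0187, -0.0003, 0.0016], 'contact_force': [1.124, -0.0108, 0.142], 'width': 0.0597, 'grasp_force': 0.0}
69 [341.86956522 160.97101449] [ 0.60819694 -0.2528936   0.118     ]
529 [155. 209.] [0.4544 0.3263] [ 0.001 -0.032] [-0.161 -0.008]
285 [175. 208.] [0.4588 0.2649] [ 0.001 -0.029] [-0.149 -0.006]
128 [193. 206.] [0.4599 0.208 ] [ 0.    -0.022] [-0.13  -0.005]
127 [209. 207.] [0.4641 0.156 ] [ 0.    -0.019] [-0.117 -0.004]
```

View pics/t22c.png

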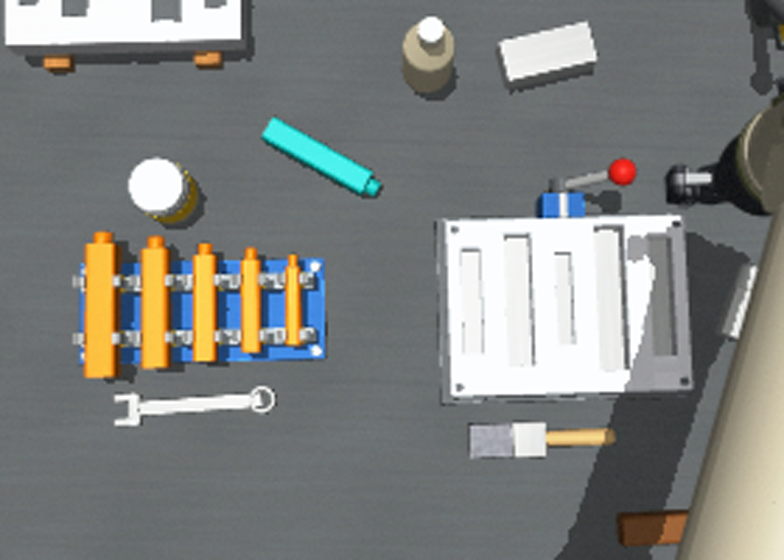

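The mould is empty, the five drifts are on the rail at (200,305), and the knob is back at its first pixel (342,161). Nothing else has moved, so I'm handing in.

```bash
python3 -c "
from rig import r
print(r.sign_off())"
```

```text
the job is handed in; nothing more can be done
None
```

The job is handed in: all five drifts are pressed home in their own clips in size order, the ejector lever was thrown fully over and is back at its start, and the other things on the bench were not disturbed; the sign-off call returned no verdict.

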